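# Cast one vote at the turners' exhibition

### The job

Cast a vote for the footed bowl. Press the plunger of the token dispenser fully down once and let it come back up, so that a single wooden token slides out; then push that token across the table, without picking it up, until it lies wholly on the round cork pad in front of the footed bowl. Only one token may come out, and the exhibits and other wares must stay standing where they are.

Things in the scene. Friction and masses are not known exactly. Their poses are not given: they have to be found in the camera images.
- dispenser: Token dispenser of wood and brass, screwed down. Origin: on the table under the axis of its token magazine (rods and round cap 68 mm across, 65 mm tall); its -x is the way a token comes out, z up. Footprint: x = -27 (outlet edge) to 130 mm, y = 44 mm either side. The plunger's housing, 84 mm wide and 65 mm tall, stands behind the magazine at x = 47 to 127 mm.
- outlet (a point): Middle of the dispenser's outlet edge, 3 mm above the table, 27 mm from the magazine's axis. A full stroke of the plunger pushes the bottom token over this edge on to the table, where it lies flat with its centre about 43 to 60 mm beyond the edge. The next token drops into place when the plunger comes back up.
- plunger_top (a point): Middle of the top of the plunger's dark turned knob (40 mm across at its widest, the top 30 mm across), 122 mm above the table when up, at x = 87 mm, y = 0 in the dispenser's frame. It is pressed straight down 30 mm.
- plunger (a joint): Plunger travel in m: 0 up, 0.030 fully down. A spring brings it back; it starts to move at about 4 N, takes about 9 N at the bottom (more when pressed fast), and drives the token slide two and a half times as far.
- token0: The bottom token in the magazine, the one that comes out: a plain beech disc 50 mm across and 8 mm thick, 10 to 17 g. Origin: centre of its underside, z its axis. At the start it lies flat 3 mm above the table under three others.
- token1: The second token from the bottom, of the same kind, which must stay in the dispenser; it drops to 3 mm above the table when the first has gone. Origin: centre of its underside. Two more lie on it.
- pad_tazza: The voting pad of the footed bowl: a round of cork 100 mm across, so thin that a token slides on to it without a step. Origin: its centre, on the table. Three equal pads lie in a row, each on the robot's side (-x) of its exhibit, about 130 mm from pad centre to exhibit centre.
- tazza: The footed bowl, an exhibit: a wide open bowl (124 mm across the rim) on a slender stem and round foot, 90 mm tall. A bystander that must stay where it stands. Origin: centre of its underside, z up.
- jar: An exhibit: lidded round jar with a pointed finial, 100 mm across, 116 mm tall. A bystander that must stay where it stands. Origin: centre of its underside, z up.
- mortar: An exhibit: dark mortar 100 mm across the rim, 85 mm tall, with a pestle leaning in it (fixed to it, up to about 145 mm high). A bystander that must stay where it stands. Origin: centre of its underside, z up.
- mill: Pepper mill, 60 mm across, 185 mm tall. A bystander that must stay where it stands. Origin: centre of its underside, z up.
- eggcup: Egg cup, 50 mm across, 60 mm tall. A bystander that must stay where it stands. Origin: centre of its underside, z up.
- napkinring: Napkin ring standing on end, 50 mm across, 34 mm tall. A bystander that must stay where it stands. Origin: centre of its underside, z up.
- bowl: Small open bowl, 92 mm across, 45 mm tall. A bystander that must stay where it stands. Origin: centre of its underside, z up.
Mind the look-alikes: they are no part of the job. What is shaped like the dispenser but orange is not meant.

How it is judged (in metres and radians):
On the way, in this order (a step that is already met when the one before it is completed fails the run):
1. the plunger is pressed fully down, the bottom token pushed out of the magazine (value of joint plunger above 0.027 m and x of token0 in the frame of dispenser below -0.055 m), for 0.05 s.
2. the plunger is back up, one token lies on the table and the next one has dropped into place (value of joint plunger below 0.004 m and height (world z) of token0 below 0.0025 m and angle between token0's own z axis and vertical below 0.1 rad and height (world z) of token1 below 0.006 m), for 0.1 s.
At the end, for the whole second after the job is handed in: The token lies flat and still with its centre within 27 mm of the centre of the footed bowl's cork pad (so wholly on it, to 2 mm), the plunger is up (within 4 mm), the next token sits in the dispenser, and the exhibits and other wares stand upright within 25 mm of where they were (all of step 2 and horizontal distance between token0 and pad_tazza below 0.027 m and linear speed of token0 below 0.01 m/s and horizontal distance between token1 and dispenser below 0.008 m and distance of each of tazza, jar, mortar, mill, eggcup, napkinring, bowl from where it was at the start of the episode below 0.025 m and angle between each of tazza, jar, mortar, mill, eggcup, napkinring, bowl's own z axis and vertical below 0.2 rad); the robot touches nothing.
It fails at once if a second token comes out of the dispenser (horizontal distance between token1 and dispenser above 0.02 m).
It fails at once if the token is lifted: its underside more than 12 mm above the table (height (world z) of token0 above 0.012 m).
It fails at once if an exhibit or another ware is displaced by more than 25 mm or tipped by more than 0.35 rad (distance of any of tazza, jar, mortar, mill, eggcup, napkinring, bowl from where it was at the start of the episode above 0.025 m or angle between any of tazza, jar, mortar, mill, eggcup, napkinring, bowl's own z axis and vertical above 0.35 rad).
It also fails if it takes over 61 s, if anything falls off the work surface, if the arm or the gripper's body presses on something with over 40 N, if the wrist force passes 120 N, or if a joint passes its speed limit or range.

### The arm

A 7-joint arm with a two-finger parallel gripper is mounted at the origin on the work surface. World frame = base frame: x ahead of the robot, y to its left, z up, the work surface at z = 0. Lengths are in mm, angles in rad, forces in N, time in s.
With the tool pointing down it reaches from about 425 to 825 mm from the base axis. Payload 3.6 kg.
Tool frame: the origin (TCP) lies at the very end of the fingers, on their centre line; the grasp point (between the pads) lies 19 mm behind it; z points along the fingers, y is the line along which they close (so a half turn about z gives the same grasp; the last joint's range is limited). The gripper opens to 85 mm and grips with 20 to 120 N. Pads are 22 mm wide; open, the fingers measure 114 mm over their backs; the gripper's body (76 mm by 85 mm) begins 54 mm behind the grasp point. The pads swing forward as they close: fully open they stand 13 mm farther back than shut.
Start: joints at [1.081, 0.615, -0.013, 1.423, 0.008, 1.103, -0.04], TCP at [290.202, -581.589, 231.297] pointing down, gripper open.
Joint ranges: [-3.12, 3.12], [-0.3, 2.06], [-1.34, 1.32], [0.26, 2.42], [-1.36, 4.5], [0.01, 1.98], [-2.84, 2.84]. Speed limits (rad/s): [2.79, 2.79, 3.14, 3.14, 3.14, 3.14, 3.14].

### API

Orientations are given as a rotation vector (axis times angle).
In Python, from plant import robot, imaging, spotter gives the robot as it stands. The module is installed in compiled form; this text tells all that it offers.
- The arm moves only by the tool move_arm, never from a script. Its argument "commands" is a list of rows, each a list of 5 numbers: the opening, from 0 (shut) to 1 (fully open), then the shift along the tool's x, y, z as a fraction of full scale, then the turn about the tool's z as a fraction of full scale. In form: [[gripper, tx, ty, tz, roll], ...]. A call has 1 to 12 rows; each row shifts and turns the commanded pose from where the row before left it, along the tool's axes as they then stand; what a row does not reach is not made up. Full scale, the value 1, is 0.02 m for a shift and 8 degrees for a turn. A row lasts 1/8 s, in which the tool goes at most 62.5 mm and 10.7 degrees, less where a joint would pass 70% of its speed; a pose out of reach is approached as far as the arm can. A call with a number of a shift or a turn outside -1 to 1 is refused whole. A call with a gripper value outside its range is refused whole. The fingers move at their own pace and stop on an object; the grip force is fixed at half the most. Time passes only in rows, so rows that do not move let the fingers close. It gives the time, the measured TCP pose, the force, the opening and the grip force at its end, in the units of the state.
- robot.get_obs(): the state, without advancing time (a new reading comes with each control period).
- imaging.snapshot(name): name is "side" or "top" or "wrist"; returns the picture (480x640x3 uint8, red, green, blue); there is no depth.
- imaging.camera_info(name): a dict with "K" (3x3 intrinsics, pixels), "rvec" (rotation vector, rad) and "tvec" (3), from world to camera coordinates, as OpenCV has them. Camera axes: x right, y down, z forward; pixel columns grow to the right and rows downward; lengths in mm; the calibration is good to about 2 mm. A picture is of the moment at which its call begins: read the wrist's pose just before it. camera_info takes no time and is no camera call; for the wrist camera it gives the pose at the moment of the call.
- robot.sign_off(): hands the job in; it is judged then, once.
Trained networks look in the newest picture that a camera, given by its name, has taken for a name from the list of things; names that differ only in an ending like _2 or _b are one class to them, and where a whole thing is asked for, a point or a joint stands for the part that bears it (a point fixed in the world has none). Each returns a list of dicts, best first, with "score" (0 to 1); they miss things now and then, are a little off and sometimes report something else, mostly with a low value. They report only what shows in the picture. A call takes as long as a camera call. They do not tell look-alikes from the thing itself.
- spotter.outline_of(camera, query): "region" (480x640 bool, what is visible of it).
- spotter.pinpoint(camera, query): "location" ([x, y, z] in mm, in world coordinates, good to about 4 mm: a listed point, or the origin of a listed thing).
The state is a dict: "time_s": time; "joint_positions": joint angles; "qvel": joint speeds; "tau": joint torques, N m; "tool_pos": TCP position; "tcp_rot": TCP orientation; "wrist_force": force on the tool from outside, world axes, zero at the start; "wrist_torque": the same for the moment, N m; "finger_gap": finger opening in mm; "finger_force": force on a finger pad.
Only numpy, scipy, OpenCV 4.12 (cv2) and the standard library are available. Lean on these libraries where they do the work, as an engineer would, in place of code of your own. Each camera call takes 0.05 s, during which the arm holds its last target. There are 200 camera calls.

## Working session

There is one attempt and no reset: what is moved stays moved. The work goes in short steps, Python scripts to look and compute and a tool call to move; the robot and the scene stay as the last step left them, time stands still between calls to the robot, and variables do not carry over. Pictures are saved under pics/ and viewed, at most 10 in all, crops included, and the job is handed in when it is done.

Besides the shell and the picture viewer there is one more tool, called after "Emit:" in YAML: its name, and indented under it one key for each argument. move_arm: Moves the arm, as the interface text tells. Its arguments: {"type":"object","properties":{"commands":{"type":"array","items":{"type":"array","items":{"type":"number","minimum":-1,"maximum":1}}}},"required":["commands"]}

```bash
mkdir -p pics && python3 - <<'E'
from plant import robot, imaging, spotter
import cv2
for c in ["top","side"]:
    im=imaging.snapshot(c); cv2.imwrite(f"pics/{c}0.png",im[:,:,::-1])
    for q in ["dispenser","outlet","plunger_top","pad_tazza","tazza","jar","mortar","mill","eggcup","napkinring","bowl","token0"]:
        r=spotter.pinpoint(c,q)
        print(c,q,[(round(d["score"],2),[round(float(v)) for v in d["location"]]) for d in r[:4]])
o=robot.get_obs(); print(o["time_s"],o["tool_pos"],o["tcp_rot"])
E
```

```text
top dispenser [(0.89, [296, -226, 4]), (0.8, [464, 251, 1]), (0.55, [285, 222, -3])]
top outlet [(0.92, [460, 229, 3]), (0.77, [287, -248, 1]), (0.64, [283, 186, 3])]
top plunger_top [(0.8, [284, 304, 123]), (0.78, [295, -140, 124]), (0.63, [470, 344, 123]), (0.22, [700, 33, 0])]
top pad_tazza [(0.95, [570, -290, -5])]
top tazza [(0.64, [699, -298, -3])]
top jar []
top mortar []
top mill [(0.92, [728, 236, 0])]
top eggcup [(0.75, [408, -17, 3])]
top napkinring [(0.5, [455, -146, 2])]
top bowl [(0.7, [453, -318, 1])]
top token0 []
side dispenser [(0.94, [291, -225, -2]), (0.88, [465, 256, 3]), (0.66, [283, 217, 4])]
side outlet [(0.78, [462, 226, 5]), (0.75, [282, 188, 2]), (0.63, [284, -253, 7])]
side plunger_top [(0.85, [289, 305, 121]), (0.72, [467, 342, 121]), (0.65, [301, -140, 120]), (0.27, [702, -300, -2])]
side pad_tazza [(0.89, [574, -288, 0])]
side tazza [(0.66, [701, -301, -3]), (0.26, [467, 259, -1])]
side jar [(0.77, [702, 28, -1])]
side mortar [(0.94, [728, -148, -2])]
side mill [(0.96, [723, 233, -1])]
side eggcup [(0.68, [407, -15, -1])]
side napkinring [(0.62, [453, -319, 2]), (0.45, [410, -13, -3])]
side bowl [(0.63, [455, -317, -1]), (0.34, [455, -147, 0])]
side token0 [(0.6, [467, 252, 12]), (0.25, [728, -147, -2])]
1.3 [ 290.216976  -581.5973727  231.2923308] [-3.05781720e+00 -7.20536081e-01 -7.43159798e-05]
```

View pics/top0.png

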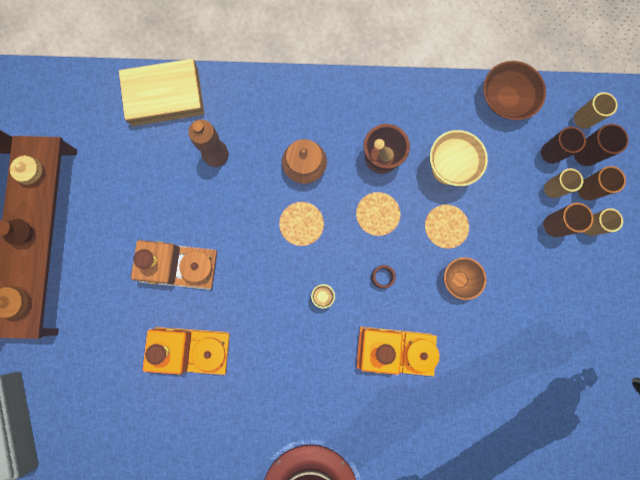

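View pics/side0.png

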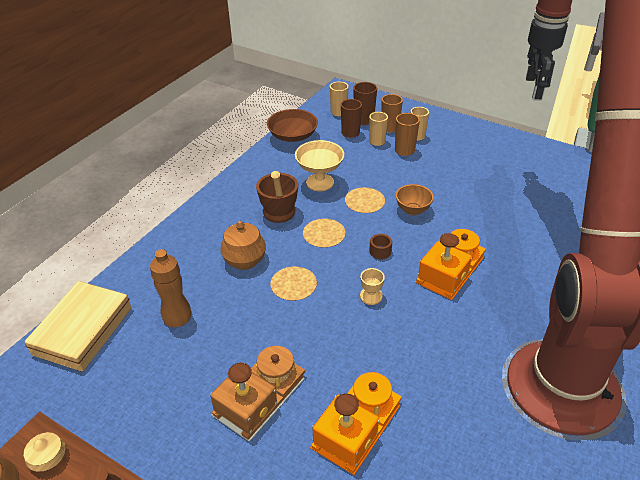

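Three dispenser-shaped things show in the top view: wood at (175,265), orange at (186,352) and orange at (398,352). The wood and brass one at (175,265) is meant, because orange is excluded. The footed bowl is at top (458,158) and side (320,160), and its pad is at top (447,226). I'll confirm both in a crop while the gripper turns and shuts.

```bash
python3 - <<'E'
import cv2,numpy as np
a=cv2.imread("pics/side0.png")
c1=cv2.resize(a[330:480,190:420],None,fx=1.7,fy=1.7); c2=cv2.resize(a[130:280,250:480],None,fx=1.7,fy=1.7)
cv2.imwrite("pics/crop0.png",np.hstack([c1,c2]))
E
```

```text
(no output)
```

View pics/crop0.png

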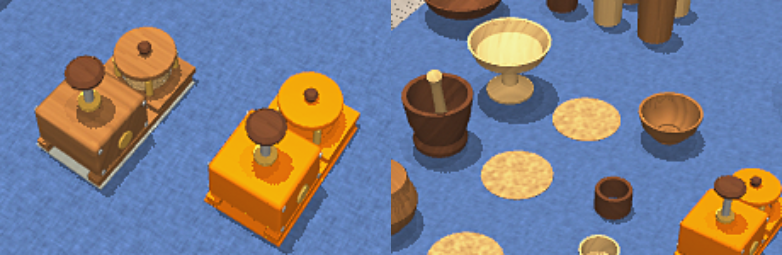

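Emit:
move_arm:
  commands:
    - [0,0,0,-0.1,-0.965]
    - [0,0,0,-0.1,-0.965]
    - [0,0,0,-0.1,-0.965]
    - [0,0,0,-0.1,-0.965]
    - [0,0,0,-0.1,-0.965]
    - [0,0,0,-0.1,-0.965]
    - [0,0,0,-0.1,-0.965]
    - [0,0,0,-0.1,-0.965]
    - [0,0,0,-0.1,-0.965]
    - [0,0,0,-0.1,-0.965]

```text
time_s: 2.55
tool_pos: [290.0, -581.7, 251.4]
tcp_rot: [-1.935, -2.475, 0.0]
wrist_force: [0.2, 0.0, 0.3]
finger_gap: 0.2
finger_force: 0.0
```

The crop confirms it: the wood dispenser is on the left and the orange look-alike beside it. On the right is the footed bowl with its own pad.

Emit:
move_arm:
  commands:
    - [0,1,1,0,0]
    - [0,1,1,0,0]
    - [0,1,1,0,0]
    - [0,1,1,0,0]
    - [0,1,1,0,0]
    - [0,1,1,0,0]
    - [0,1,1,0,0]
    - [0,1,1,0,0]
    - [0,1,1,0,0]
    - [0,1,1,0,0]
    - [0,1,1,0,0]
    - [0,1,1,0,0]

```text
time_s: 4.05
tool_pos: [466.9, -290.9, 251.5]
tcp_rot: [1.94, 2.47, -0.0]
wrist_force: [-0.2, -0.7, -0.3]
finger_gap: -0.2
finger_force: 0.0
```

Emit:
move_arm:
  commands:
    - [0,1,0.6,0,0]
    - [0,1,0.6,0,0]
    - [0,1,0.6,0,0]
    - [0,1,0.6,0,0]
    - [0,1,0.6,0,0]
    - [0,1,0.6,0,0]
    - [0,1,0.6,0,0]
    - [0,1,0.6,0,0]
    - [0,1,0.6,0,0]
    - [0,1,0.6,0,0]
    - [0,1,0.6,0,0]
    - [0,1,0.6,0,0]

```text
time_s: 5.55
tool_pos: [549.7, -23.7, 251.5]
tcp_rot: [1.941, 2.47, 0.0]
wrist_force: [-0.2, 0.3, -0.5]
finger_gap: 0.1
finger_force: 0.0
```

Emit:
move_arm:
  commands:
    - [0,1,0,0,0]
    - [0,1,0,0,0]
    - [0,1,0,0,0]
    - [0,1,0,0,0]
    - [0,1,0,0,0]
    - [0,1,0,0,0]
    - [0,1,0,0,0]
    - [0,1,0,0,0]
    - [0,1,0,0,0]
    - [0,1,0,0,0]
    - [0,1,0,0,0]
    - [0,0,0,0,0]

```text
time_s: 7.05
tool_pos: [496.0, 191.3, 251.6]
tcp_rot: [-1.935, -2.474, -0.001]
wrist_force: [-0.2, -0.9, 0.0]
finger_gap: -0.0
finger_force: 0.0
```

```bash
python3 - <<'E'
from plant import robot, imaging, spotter
import cv2
o=robot.get_obs(); print(o["time_s"],o["tool_pos"],o["tcp_rot"],o["joint_positions"])
im=imaging.snapshot("wrist"); cv2.imwrite("pics/wrist1.png",im[:,:,::-1])
for q in ["dispenser","outlet","plunger_top"]:
    print(q,[(round(d["score"],2),[round(float(v)) for v in d["location"]]) for d in spotter.pinpoint("wrist",q)[:3]])
E
```

```text
7.05 [496.02965406 191.28301524 251.61360929] [-1.93537269e+00 -2.47399045e+00 -7.98827827e-04] [-0.07983227  0.44585464 -0.48558844  1.72739313  0.2366771   1.02660104
 -0.40528783]
dispenser [(0.96, [284, 216, 1]), (0.6, [465, 254, 5])]
outlet [(0.81, [460, 228, 0])]
plunger_top [(0.7, [468, 342, 123])]
```

View pics/wrist1.png

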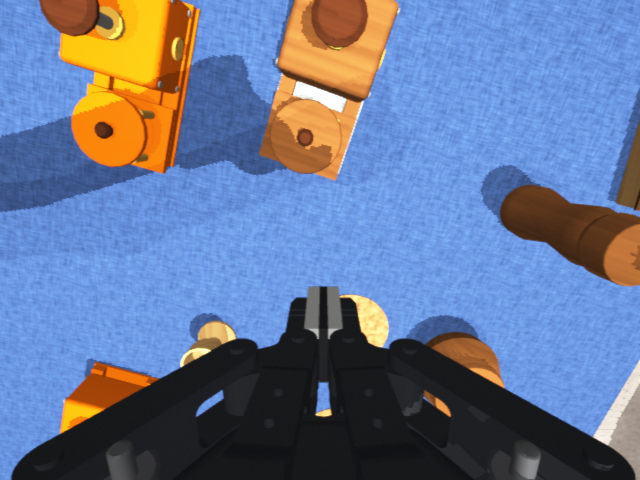

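The wrist view shows the wood dispenser, with its magazine at (305,137) and knob at (340,15). The network positions from all three cameras agree, so the plunger is at (468, 342, 122). Next I go above it and down.

Emit:
move_arm:
  commands:
    - [0,0.96,0.06,0,0]
    - [0,0.96,0.06,0,0]
    - [0,0.96,0.06,0,0]
    - [0,0.96,0.06,0,0]
    - [0,0.96,0.06,0,0]
    - [0,0.96,0.06,0,0]
    - [0,0.96,0.06,0,0]
    - [0,0.96,0.05,0,0]
    - [0,0,0,1,0]
    - [0,0,0,1,0]
    - [0,0,0,1,0]
    - [0,0,0,1,0]

```text
time_s: 8.75
tool_pos: [469.9, 341.7, 170.7]
tcp_rot: [1.94, 2.471, 0.0]
wrist_force: [0.6, 0.6, -0.0]
finger_gap: 0.3
finger_force: 0.0
```

Emit:
move_arm:
  commands:
    - [0,0,0,1,0]
    - [0,0,0,0.8,0]
    - [0,0,0,0.25,0]
    - [0,0,0,0.25,0]
    - [0,0,0,0.2,0]

```text
time_s: 9.38
tool_pos: [470.3, 341.3, 121.7]
tcp_rot: [1.94, 2.47, 0.002]
wrist_force: [-1.0, -0.4, 3.7]
finger_gap: 0.4
finger_force: 2.0
```

Emit:
move_arm:
  commands:
    - [0,0,0,0.2,0]
    - [0,0,0,0.2,0]
    - [0,0,0,0.2,0]
    - [0,0,0,0.2,0]
    - [0,0,0,0.2,0]
    - [0,0,0,0.2,0]
    - [0,0,0,0.2,0]
    - [0,0,0,0,0]

```text
time_s: 10.38
tool_pos: [470.3, 341.4, 94.8]
tcp_rot: [1.94, 2.47, 0.003]
wrist_force: [-0.9, -0.6, 7.3]
finger_gap: -0.0
finger_force: 3.8
```

Emit:
move_arm:
  commands:
    - [0,0,0,0.15,0]
    - [0,0,0,0.1,0]
    - [0,0,0,0,0]

```text
time_s: 10.75
tool_pos: [470.4, 341.4, 91.8]
tcp_rot: [1.939, 2.469, 0.003]
wrist_force: [-4.1, -3.0, 17.3]
finger_gap: 0.1
finger_force: 8.8
```

Emit:
move_arm:
  commands:
    - [0,0,0,0,0]
    - [0,0,0,-0.3,0]
    - [0,0,0,-0.4,0]
    - [0,0,0,-0.4,0]
    - [0,0,0,-0.5,0]
    - [0,0,0,-0.7,0]
    - [0,0,0,-1,0]
    - [0,0,0,-1,0]
    - [0.4,0,0,-1,0]
    - [0.4,0,0,-1,0]
    - [0.4,0,0,-1,0]
    - [0.4,0,0,0,0]

```text
time_s: 12.25
tool_pos: [470.4, 341.5, 235.9]
tcp_rot: [1.94, 2.47, 0.005]
wrist_force: [0.1, 0.2, 0.2]
finger_gap: 34.4
finger_force: 0.0
```

```bash
python3 - <<'E'
from plant import robot, imaging, spotter
import cv2,numpy as np
o=robot.get_obs(); print(o["time_s"],o["tool_pos"],o["wrist_force"])
ims=[]
for c in ["side","top"]:
    im=imaging.snapshot(c)[:,:,::-1]; ims.append(im)
    for q in ["token0","pad_tazza","outlet","plunger_top"]:
        print(c,q,[(round(d["score"],2),[round(float(v),1) for v in d["location"]]) for d in spotter.pinpoint(c,q)[:3]])
a=cv2.resize(ims[0][220:440,150:410],(390,330)); b=cv2.resize(ims[1][200:420,100:360],(390,330))
cv2.imwrite("pics/tok.png",np.hstack([a,b]))
E
```

```text
12.25 [470.41580224 341.50918841 235.89847015] [0.06307217 0.23339505 0.23118513]
side token0 [(0.94, [454.7, 181.7, -2.8])]
side pad_tazza [(0.58, [571.7, -296.0, -1.6]), (0.42, [461.5, 224.4, 6.4])]
side outlet [(0.85, [462.9, 224.0, 4.4]), (0.7, [280.2, 189.5, 3.9]), (0.63, [288.7, -251.3, 3.3])]
side plunger_top [(0.79, [286.3, 304.9, 121.5]), (0.78, [468.8, 341.4, 121.7]), (0.61, [297.2, -140.2, 120.8])]
top token0 [(0.85, [462.7, 185.1, 0.8]), (0.4, [698.9, 32.3, -1.2])]
top pad_tazza [(0.74, [569.9, -292.3, -1.5])]
top outlet [(0.98, [280.5, 185.6, 4.3]), (0.97, [285.8, -249.8, 3.0]), (0.56, [459.1, 226.0, 2.2])]
top plunger_top [(0.84, [469.4, 342.9, 123.2]), (0.63, [297.1, -139.5, 123.7])]
```

View pics/tok.png

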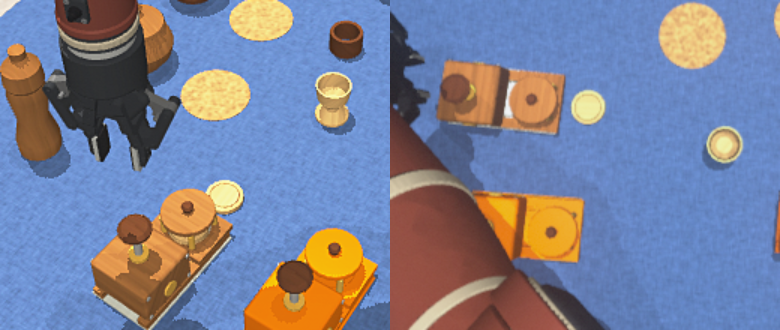

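The token is out, pale, at (588,107) in the right half of the composite, and close to the outlet edge. I'll measure it and the pad precisely from their outlines.

```bash
cat > h.py <<'E'
from plant import robot, imaging, spotter
import cv2,numpy as np
def to_plane(c,uv,z):
    i=imaging.camera_info(c); R=cv2.Rodrigues(np.float64(i["rvec"]))[0]; t=np.float64(i["tvec"]).ravel()
    p=cv2.undistortPoints(np.float64([[uv]]),np.float64(i["K"]),None).ravel()
    d=R.T@[p[0],p[1],1]; o=-R.T@t
    return (o+d*(z-o[2])/d[2])[:2]
def px(c,P):
    i=imaging.camera_info(c)
    return cv2.projectPoints(np.float64([P]),np.float64(i["rvec"]),np.float64(i["tvec"]),np.float64(i["K"]),None)[0].ravel()
def where(c,q,z):
    out=[]
    for d in spotter.outline_of(c,q)[:3]:
        m=d["region"].astype(np.uint8); v,u=np.nonzero(m)
        cs=max(cv2.findContours(m,cv2.RETR_EXTERNAL,cv2.CHAIN_APPROX_NONE)[0],key=len)
        P=np.float32([to_plane(c,p[0],z) for p in cs])
        (x,y),r=cv2.minEnclosingCircle(P)
        out.append((round(d["score"],2),np.round(to_plane(c,(u.mean(),v.mean()),z),1),np.round([x,y,r],1)))
    return out
E
python3 - <<'E'
from h import *
for c in ["side","top"]:
    imaging.snapshot(c)
    print(c,"tok",where(c,"token0",6)); print(c,"pad",where(c,"pad_tazza",0))
print(robot.get_obs()["time_s"])
E
```

```text
side tok [(0.83, array([455.6, 183.1]), array([456.6, 184.3,  26.9]))]
side pad [(0.84, array([ 570.4, -292.4]), array([ 572.6, -293.4,   51.1]))]
top tok [(0.86, array([455.5, 181.3]), array([455.9, 181.5,  25.4])), (0.19, array([477.3, 376.8]), array([477. , 376.6,  21.1])), (0.18, array([405.9, -19.1]), array([405.7, -19. ,  26.4]))]
top pad [(0.73, array([ 569.4, -295.3]), array([ 569.9, -295.9,   50.3])), (0.55, array([407. , -17.9]), array([407.3, -17.8,  25.5]))]
13.05
```

Emit:
move_arm:
  commands:
    - [0.4,0,0,0,-0.954]
    - [0.4,0,0,0,-0.954]
    - [0.4,0,0,0,-0.954]
    - [0.4,0,0,0,-0.954]
    - [0.4,0,0,0,-0.954]
    - [0.4,0,0,0,-0.954]
    - [0.4,0,0,0,-0.954]
    - [0.4,0,0,0,-0.954]
    - [0.4,0,0,0,-0.954]
    - [0.4,0,0,0,-0.954]
    - [0.4,0,0,0,0]

```text
time_s: 14.42
tool_pos: [470.1, 340.8, 234.2]
tcp_rot: [-0.002, -3.141, -0.0]
wrist_force: [-0.5, 0.1, -0.0]
finger_gap: 34.3
finger_force: 0.0
```

Emit:
move_arm:
  commands:
    - [0.4,0.325,-1,0,0]
    - [0.4,0.325,-1,0,0]
    - [0.4,0.325,-1,0,0]
    - [0.4,0.325,-1,0,0]
    - [0.4,0.325,-1,0,0]
    - [0.4,0.325,-1,0,0]
    - [0.4,0.325,-1,0,0]
    - [0.4,0.325,-1,0,0]
    - [0.4,0,0,1,0]
    - [0.4,0,0,1,0]
    - [0.4,0,0,1,0]
    - [0.4,0,0,0,0]

```text
time_s: 15.92
tool_pos: [417.3, 180.4, 173.6]
tcp_rot: [-0.001, -3.139, 0.002]
wrist_force: [-0.8, -0.2, 0.0]
finger_gap: 34.3
finger_force: 0.0
```

Emit:
move_arm:
  commands:
    - [0.4,0,0.08,1,0]
    - [0.4,0,0,1,0]
    - [0.4,0,0,1,0]
    - [0.4,0,0,1,0]
    - [0.4,0,0,1,0]
    - [0.4,0,0,1,0]
    - [0.4,0,0,1,0]
    - [0.4,0,0,0.8,0]
    - [0.4,0,0,0.15,0]
    - [0.4,0,0,0,0]

```text
time_s: 17.18
tool_pos: [418.7, 183.0, 16.0]
tcp_rot: [-0.0, 3.14, 0.001]
wrist_force: [-0.5, 0.2, -0.1]
finger_gap: 34.2
finger_force: 0.0
```

Emit:
move_arm:
  commands:
    - [0.4,0,0,0.15,0]
    - [0.4,0,0,0.15,0]
    - [0.4,0,0,0.15,0]
    - [0.4,0,0,0,0]

```text
time_s: 17.68
tool_pos: [417.9, 182.4, 6.1]
tcp_rot: [0.001, -3.141, 0.0]
wrist_force: [-0.2, 0.1, 0.5]
finger_gap: 34.3
finger_force: 0.0
```

Emit:
move_arm:
  commands:
    - [0.4,0,0,0.15,0]
    - [0.4,0,0,0,0]

```text
time_s: 17.92
tool_pos: [417.9, 182.5, 3.1]
tcp_rot: [0.001, -3.141, 0.0]
wrist_force: [0.5, -0.3, 1.0]
finger_gap: 34.1
finger_force: 0.0
```

Emit:
move_arm:
  commands:
    - [0.4,0,0,0.1,0]
    - [0.4,0,0,0,0]

```text
time_s: 18.18
tool_pos: [418.0, 182.5, 1.2]
tcp_rot: [0.001, -3.141, 0.0]
wrist_force: [-0.3, -0.2, -0.4]
finger_gap: 34.3
finger_force: 0.0
```

Emit:
move_arm:
  commands:
    - [0.4,0,0,0.1,0]
    - [0.4,0,0,0,0]

```text
time_s: 18.42
tool_pos: [418.0, 182.6, -0.7]
tcp_rot: [0.001, -3.142, -0.0]
wrist_force: [0.2, -0.3, -0.1]
finger_gap: 34.2
finger_force: 0.0
```

Emit:
move_arm:
  commands:
    - [0.4,0,0,0.06,0]
    - [0.4,0,0,0,0]

```text
time_s: 18.68
tool_pos: [418.1, 182.6, -0.8]
tcp_rot: [-0.001, 3.14, -0.001]
wrist_force: [-1.7, -0.9, 10.8]
finger_gap: 33.9
finger_force: 5.7
```

Emit:
move_arm:
  commands:
    - [0.4,0,0,-0.12,0]
    - [0.4,-0.4,0,0,0]
    - [0.4,-0.4,0,0,0]
    - [0.4,-0.7,-0.45,0,0]
    - [0.4,-0.7,-0.45,0,0]
    - [0.4,-0.7,-0.45,0,0]
    - [0.4,-0.7,-0.45,0,0]
    - [0.4,-0.6,-0.35,0,0]
    - [0.4,-0.4,-0.25,0,0]
    - [0.4,-0.2,-0.1,0,0]
    - [0.4,0,0,0,0]

```text
time_s: 20.05
tool_pos: [514.1, 132.7, 0.5]
tcp_rot: [0.001, -3.141, -0.001]
wrist_force: [-0.6, -0.8, 1.0]
finger_gap: 34.1
finger_force: 0.0
```

```bash
python3 - <<'E'
from h import *
ims=[]
for c in ["side","top"]:
    ims.append(imaging.snapshot(c)[:,:,::-1]); print(c,where(c,"token0",6))
o=robot.get_obs(); print(o["time_s"],o["tool_pos"],o["joint_positions"][6])
a=cv2.resize(ims[0][200:420,180:440],(390,330)); b=cv2.resize(ims[1][180:400,120:380],(390,330))
cv2.imwrite("pics/tok2.png",np.hstack([a,b]))
E
```

```text
side [(0.41, array([544.6, 150.6]), array([546.5, 152.4,  16.7]))]
top [(0.16, array([477. , 376.8]), array([476.5, 376.7,  22.7]))]
20.25 [513.62963252 133.06033781   0.64707371] 0.4880033289379477
```

View pics/tok2.png

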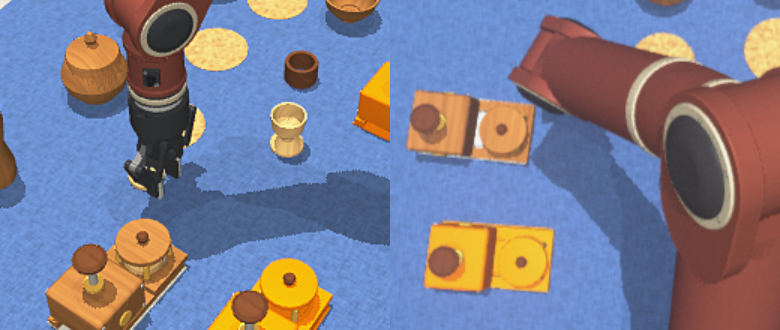

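The token's pale rim shows at (140,185) in the left crop, just ahead of the fingers. I'll back off, lift, turn and look again.

Emit:
move_arm:
  commands:
    - [0.4,0.5,0,0,0]
    - [0.4,0,0,-1,0]
    - [0.4,0,0,-1,0]
    - [0.4,0,0,-1,0]
    - [0.4,0,0,-1,0.95]
    - [0.4,0,0,-1,0.95]
    - [0.4,0,0,-1,0.95]
    - [0.4,0,0,-1,0.95]
    - [0.4,0,0,-1,0.95]
    - [0.4,0,0,-1,0.95]
    - [0.4,0,0,0,0.95]
    - [0.4,0,0,0,0.95]

```text
time_s: 21.75
tool_pos: [503.0, 132.7, 180.7]
tcp_rot: [1.594, 2.707, -0.001]
wrist_force: [0.9, 1.1, -0.3]
finger_gap: 34.4
finger_force: 0.0
```

Emit:
move_arm:
  commands:
    - [0.4,0,0,0,0.95]
    - [0.4,0,0,0,0.95]
    - [0.4,0,0,0,0.95]
    - [0.4,0,0,0,0.17]
    - [0.4,1,0,0,0]
    - [0.4,1,0,0,0]
    - [0.4,0,0,0,0]

```text
time_s: 22.62
tool_pos: [499.6, 174.3, 180.6]
tcp_rot: [-2.114, -2.322, -0.001]
wrist_force: [0.3, -1.1, 0.4]
finger_gap: 33.9
finger_force: 0.0
```

```bash
python3 - <<'E'
from h import *
for c in ["side","top","wrist"]:
    imaging.snapshot(c); print(c,where(c,"token0",6), [(round(d["score"],2),np.round(d["location"],1)) for d in spotter.pinpoint(c,"token0")[:2]])
o=robot.get_obs(); print(o["time_s"],o["tool_pos"],o["tcp_rot"],o["joint_positions"][6])
E
```

```text
side [(0.97, array([543. , 133.4]), array([544.2, 133.9,  29.5])), (0.52, array([524.1, 285.9]), array([521. , 289.2,  30.2])), (0.46, array([781.6, 188. ]), array([788. , 177. , 118.4]))] [(0.55, array([539.9, 130.1,  -4.6]))]
top [(0.77, array([540.3, 131.4]), array([540. , 130.5,  25.8]))] [(0.6, array([547.3, 130.8,   2.6]))]
wrist [] [(0.58, array([5.435e+02, 1.301e+02, 5.000e-01]))]
23.075 [500.65862774 171.82500112 180.51265049] [ 2.12168013e+00  2.31673946e+00 -2.69639148e-04] -0.5524088428017572
```

Emit:
move_arm:
  commands:
    - [0.4,0,0,0,0.13]
    - [0.4,-0.1,0.95,0,0]
    - [0.4,-0.1,0.95,1,0]
    - [0.4,0,0,1,0]
    - [0.4,0,0,1,0]
    - [0.4,0,0,1,0]
    - [0.4,0,0,1,0]
    - [0.4,0,0,1,0]
    - [0.4,0,0,1,0]
    - [0.4,0,0,1,0]
    - [0.4,0,0,0.5,0]
    - [0.4,0,0,0,0]

```text
time_s: 24.58
tool_pos: [538.5, 171.0, 10.1]
tcp_rot: [-2.142, -2.298, 0.002]
wrist_force: [-0.9, 0.2, 0.2]
finger_gap: 34.1
finger_force: 0.0
```

Emit:
move_arm:
  commands:
    - [0.4,0,0,0.3,0]
    - [0.4,0,0,0.16,0]
    - [0.4,0,0,0,0]
    - [0.4,-0.3,0,0,0]
    - [0.4,-0.4,0,0,0]
    - [0.4,-0.6,0,0,0]
    - [0.4,-0.8,0,0,0]
    - [0.4,-0.8,0,0,0]
    - [0.4,-0.8,0,0,0]
    - [0.4,-0.8,0,0,0]
    - [0.4,-0.8,0,0,0]
    - [0.4,-0.8,0,0,0]

```text
time_s: 26.08
tool_pos: [547.4, 48.3, 1.4]
tcp_rot: [2.142, 2.298, 0.0]
wrist_force: [0.5, -0.0, 0.1]
finger_gap: 34.3
finger_force: 0.1
```

```bash
python3 - <<'E'
from h import *
for c in ["side","top"]:
    imaging.snapshot(c); print(c,where(c,"token0",6)[:2], [(round(d["score"],2),np.round(d["location"],1)) for d in spotter.pinpoint(c,"token0")[:2]])
o=robot.get_obs(); print(o["time_s"],o["tool_pos"],o["tcp_rot"],o["wrist_force"])
E
```

```text
side [(0.61, array([ 465. , -353.1]), array([ 464.1, -352.3,   60.3])), (0.51, array([557.4,  31.6]), array([556.1,  29.1,  23. ]))] [(0.64, array([549.8,  18.3,  -3.3]))]
top [] []
26.375 [547.30974185  50.53848254   1.41834678] [-2.13984887e+00 -2.29928922e+00 -1.49290289e-03] [ 0.34943868  0.13449491 -0.58233473]
```

Emit:
move_arm:
  commands:
    - [0.4,-0.4,0,0,0]
    - [0.4,-0.7,0,0,0]
    - [0.4,-0.8,0,0,0]
    - [0.4,-0.8,0,0,0]
    - [0.4,-0.8,0,0,0]
    - [0.4,-0.8,0,0,0]
    - [0.4,-0.8,0,0,0]
    - [0.4,-0.8,0,0,0]
    - [0.4,-0.8,0,0,0]
    - [0.4,-0.8,0,0,0]
    - [0.4,-0.8,0,0,0]
    - [0.4,-0.6,0,0,0]

```text
time_s: 27.88
tool_pos: [559.8, -129.5, 1.3]
tcp_rot: [2.143, 2.297, -0.0]
wrist_force: [0.7, 0.9, -0.2]
finger_gap: 34.5
finger_force: 0.1
```

```bash
python3 - <<'E'
from h import *
for c in ["side","top"]:
    im=imaging.snapshot(c); print(c,where(c,"token0",6)[:2], [(round(d["score"],2),np.round(d["location"],1)) for d in spotter.pinpoint(c,"token0")[:2]])
    cv2.imwrite(f"pics/{c}3.png",im[:,:,::-1])
o=robot.get_obs(); print(o["time_s"],o["tool_pos"],o["tcp_rot"],o["wrist_force"])
E
```

```text
side [(0.47, array([ 570.1, -150. ]), array([ 567.4, -152.6,   24.7]))] [(0.6, array([ 559.7, -158.5,   -2.3]))]
top [] [(0.44, array([ 5.631e+02, -1.606e+02,  2.000e-01]))]
28.175 [ 559.92073042 -127.01637114    1.38358613] [-2.13972331e+00 -2.29942420e+00 -1.21175263e-03] [ 0.30236151  0.06392765 -0.08330707]
```

View pics/side3.png

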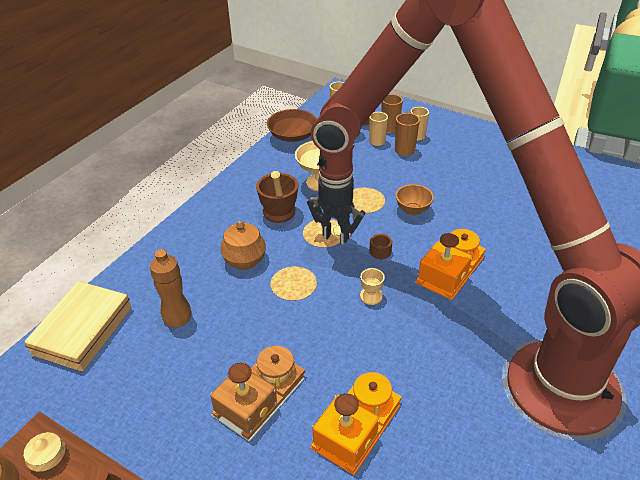

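The side view shows the token ahead of the fingers near (325,232), on the way, with all the wares standing. I'll finish the push and slow down at the end.

Emit:
move_arm:
  commands:
    - [0.4,-0.4,0,0,0]
    - [0.4,-0.7,0,0,0]
    - [0.4,-0.8,0,0,0]
    - [0.4,-0.8,0,0,0]
    - [0.4,-0.8,0,0,0]
    - [0.4,-0.8,0,0,0]
    - [0.4,-0.8,0,0,0]
    - [0.4,-0.6,0,0,0]
    - [0.4,-0.4,0,0,0]
    - [0.4,-0.3,0,0,0]
    - [0.4,-0.2,0,0,0]
    - [0.4,0,0,0,0]

```text
time_s: 29.68
tool_pos: [569.2, -259.8, 1.3]
tcp_rot: [-2.142, -2.298, -0.0]
wrist_force: [-0.6, -0.4, -0.1]
finger_gap: 33.8
finger_force: 0.0
```

Emit:
move_arm:
  commands:
    - [0.4,0.5,0,0,0]
    - [0.4,0.5,0,0,0]
    - [0.4,0,0,-1,0]
    - [0.4,0,0,-1,0]
    - [0.4,0,0,-1,0]
    - [0.4,0.5,0,-1,0]
    - [0.4,1,0,-1,0]
    - [0.4,1,0,-1,0]
    - [0.4,1,0,-1,0]
    - [0.4,1,0,-1,0]
    - [0.4,1,0,0,0]
    - [0.4,0,0,0,0]

```text
time_s: 31.18
tool_pos: [559.6, -127.4, 161.2]
tcp_rot: [-2.136, -2.302, -0.0]
wrist_force: [-0.0, -0.4, -0.7]
finger_gap: 34.0
finger_force: 0.0
```

```bash
python3 - <<'E'
from h import *
ims=[]
for c in ["side","top"]:
    im=imaging.snapshot(c); print(c,where(c,"token0",6)[:2], [(round(d["score"],2),np.round(d["location"],1)) for d in spotter.pinpoint(c,"token0")[:2]])
    print("pad",where(c,"pad_tazza",0)[:2]); ims.append(im[:,:,::-1])
o=robot.get_obs(); print(o["time_s"],o["tool_pos"],o["wrist_force"])
a=cv2.resize(ims[0][80:300,210:470],(390,330)); b=cv2.resize(ims[1][100:320,340:600],(390,330))
cv2.imwrite("pics/end.png",np.hstack([a,b]))
E
```

```text
side [(0.78, array([ 569.6, -285.5]), array([ 569.7, -286. ,   26.1]))] [(0.78, array([ 572.6, -290.1,   -1.7]))]
pad []
top [] []
pad []
31.575 [ 559.83073442 -130.95911634  160.87875488] [-0.04163627 -0.99577941 -0.0199152 ]
```

View pics/end.png

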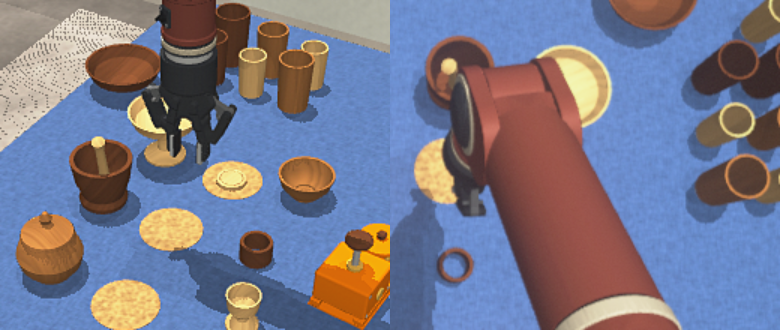

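In the left half the token (230,178) sits almost centred on the footed bowl's pad (232,180). It measures about 7 mm from the pad's centre, everything is standing and the arm is clear, so I'm handing it in.

```bash
python3 -c "
from plant import robot
print(robot.sign_off())"
```

```text
the job is handed in; nothing more can be done
None
```

I handed the job in at about 32 s (limit 61 s): one token came out and lies about 7 mm from the centre of the footed bowl's pad, and the wares in view at the end are all standing; the sign-off returned no verdict.

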